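# Find the rocking corner of an instrument plate and press its shim flat

### The arm

A 7-joint arm with a two-finger parallel gripper is mounted at the origin on a cart in front of the work surface, level with it; the furniture and walls round the work are solid. World frame = base frame: x ahead of the robot, y to its left, z up, the work surface at z = 0. Lengths are in m, angles in rad, forces in N, time in s.
With the tool pointing down it reaches from about 0.4 to 0.875 m from the base axis. Payload 6.5 kg.
Tool frame: the origin (TCP) lies on the mounting face of the last link; the fingertips stand 173 mm ahead of it and the grasp point (between the pads) lies 155 mm ahead of it; z points along the fingers, y is the direction in which the jaws open and shut (so a half turn about z gives the same grasp; the last joint's range is limited). The gripper opens to 85 mm and grips with 20 to 120 N. Pads are 22 mm wide; open, the fingers measure 114 mm over their backs; the gripper's body (76 mm by 85 mm) begins 54 mm behind the grasp point. The pads swing forward as they close: fully open they stand 13 mm farther back than shut.
Start: joints at [1.259, 0.536, -0.004, 1.538, 0.003, 1.067, -0.071], TCP at [0.158, -0.63, 0.405] pointing down, gripper open.
Joint ranges: [-2.7, 2.7], [-0.37, 2.16], [-1.27, 1.26], [0.24, 2.4], [-1.31, 4.45], [0.19, 1.91], [-2.76, 2.76]. Speed limits (rad/s): [2.39, 2.39, 3.14, 3.14, 3.14, 3.14, 3.14].

### API

Orientations are given as a rotation vector (axis times angle).
In Python, from cell import sensors, optics, workorder gives the robot as it stands.
- The arm moves only by the tool drive_tool, never from a script. Its argument "series" is a list of rows, each an object of numbers: "dx", "dy", "dz": the shift along the world's x, y, z in m; "rx", "ry", "rz": the turn, a rotation vector about the world's x, y, z in degrees; "claw": the finger opening in m, from 0 to 0.0854. In form: [{"dx": .., "dy": .., "dz": .., "rx": .., "ry": .., "rz": .., "claw": ..}, ...]. A call has 1 to 5 rows; each row is the pose to reach, as a shift and turn from the pose commanded when the call began; what a row does not reach only later rows make up. A row lasts 1/12 s, in which the tool goes at most 41.7 mm and 7.16 degrees, less where a joint would pass 70% of its speed; a pose out of reach is approached as far as the arm can. A call with a gripper value outside its range is refused whole. The fingers move at their own pace and stop on an object; the grip force is fixed at half the most. Time passes only in rows, so rows that repeat a pose let the fingers close. It gives the time, the measured TCP pose, the force and the opening at its end, in the units of the state.
- sensors.get_obs(): the state, without advancing time (a new reading comes with each control period).
- optics.grab_frame(name): name is "side" or "top" or "wrist"; returns the picture (420x560x3 uint8, red, green, blue); there is no depth.
- optics.get_calibration(name): a dict with "fx", "fy", "cx", "cy" (pixels), "D" ([k1, k2, p1, p2, k3] as OpenCV has them; the pictures are not rectified), "rvec" (rotation vector, rad) and "tvec" (3), from world to camera coordinates, as OpenCV has them. Camera axes: x right, y down, z forward; pixel columns grow to the right and rows downward; lengths in m; the calibration is good to about 2 mm. A picture is of the moment at which its call begins: read the wrist's pose just before it. get_calibration takes no time and is no camera call; for the wrist camera it gives the pose at the moment of the call.
- workorder.finish_job(): hands the job in, once; it reports no verdict.
The state is a dict: "time_s": time; "joints": joint angles; "dq": joint speeds; "joint_efforts": joint torques, N m; "tcp_pos": TCP position; "eef_rot": TCP orientation; "contact_force": force on the tool from outside, world axes, zero at the start; "torque": the same for the moment, N m; "gripper_width": finger opening in m.
Only numpy, scipy, OpenCV 4.12 (cv2) and the standard library are available. Lean on these libraries where they do the work, as an engineer would, in place of code of your own. Each camera call takes 0.05 s, during which the arm holds its last target.

### The job

The small aluminium instrument plate on the bench rocks on one of its four feet. Press down on its corners with the fingertips, one after another, until you find the corner that gives and press that one right down so that the plate rocks; let it come back, then press the brass shim tab beside that same corner down until it lies fully flat, and let go. Leave the other three shims standing up, do not lift or push the plate out of place, and do not disturb the tape roll or the vials.

Things in the scene. Friction and masses are not known exactly. Their poses are not given: they have to be found in the camera images.
- plate: loose aluminium plate 136 x 136 x 10 mm, 1 kg, bubble level (7 mm proud) in its middle. Origin: its centre, at the feet's undersides, z up; top 25 mm above it (45 mm above the bench). Feet 24 mm wide at x, y = +-55 mm, under dark 13 mm spots: press there. Three corners are firm at 20 N; one sinks 5 mm (starts at 3 N, right down at 8 N; plate tilts 0.06 rad) and springs back
- base: fixed dark steel tray under the plate, 150 x 250 x 4 mm, long side along its y; origin at the centre of its underside on the bench; its axes are parallel to the plate's. It carries a brass rocker shim at each corner; the tabs stick out beyond the plate's +y and -y edges
- corner_1 (a point): place of the foot at the tray's +x +y corner (x = +55, y = +55 mm from the tray's centre), 20 mm above the bench, at the foot's underside when the plate is level. Shim 1 belongs to this corner
- shim_1 (a joint): angle (rad) of the brass shim of the +x +y corner: 0 to 0.04 at the start (tab leans up and outward, 20 degrees), 0.35 fully flat (firm stop). Hinge 17 mm +y of the foot's centre, 13.5 mm above the bench; tab 20 mm wide, 3 mm thick, 46 mm long; flat, its top is 15 mm above the bench. Stiff: moves at about 12 N on the tab point, stays where left
- tab_1 (a point): point to press on shim 1: middle of the top of its ribbed tab, 35 mm outward from the hinge (27 mm above the bench when up, 15 mm when flat); moves with the shim
- corner_2 (a point): place of the foot at the tray's +x -y corner (x = +55, y = -55 mm from the tray's centre), 20 mm above the bench, at the foot's underside when the plate is level. Shim 2 belongs to this corner
- shim_2 (a joint): angle (rad) of the brass shim of the +x -y corner: 0 to 0.04 at the start (tab leans up and outward, 20 degrees), 0.35 fully flat (firm stop). Hinge 17 mm -y of the foot's centre, 13.5 mm above the bench; tab 20 mm wide, 3 mm thick, 46 mm long; flat, its top is 15 mm above the bench. Stiff: moves at about 12 N on the tab point, stays where left
- tab_2 (a point): point to press on shim 2: middle of the top of its ribbed tab, 35 mm outward from the hinge (27 mm above the bench when up, 15 mm when flat); moves with the shim
- corner_3 (a point): place of the foot at the tray's -x +y corner (x = -55, y = +55 mm from the tray's centre), 20 mm above the bench, at the foot's underside when the plate is level. Shim 3 belongs to this corner
- shim_3 (a joint): angle (rad) of the brass shim of the -x +y corner: 0 to 0.04 at the start (tab leans up and outward, 20 degrees), 0.35 fully flat (firm stop). Hinge 17 mm +y of the foot's centre, 13.5 mm above the bench; tab 20 mm wide, 3 mm thick, 46 mm long; flat, its top is 15 mm above the bench. Stiff: moves at about 12 N on the tab point, stays where left
- tab_3 (a point): point to press on shim 3: middle of the top of its ribbed tab, 35 mm outward from the hinge (27 mm above the bench when up, 15 mm when flat); moves with the shim
- corner_4 (a point): place of the foot at the tray's -x -y corner (x = -55, y = -55 mm from the tray's centre), 20 mm above the bench, at the foot's underside when the plate is level. Shim 4 belongs to this corner
- shim_4 (a joint): angle (rad) of the brass shim of the -x -y corner: 0 to 0.04 at the start (tab leans up and outward, 20 degrees), 0.35 fully flat (firm stop). Hinge 17 mm -y of the foot's centre, 13.5 mm above the bench; tab 20 mm wide, 3 mm thick, 46 mm long; flat, its top is 15 mm above the bench. Stiff: moves at about 12 N on the tab point, stays where left
- tab_4 (a point): point to press on shim 4: middle of the top of its ribbed tab, 35 mm outward from the hinge (27 mm above the bench when up, 15 mm when flat); moves with the shim
- seat_a: one of four foot seats that look alike: a 7 mm steel pin in a collar, under one of the plate's feet and hidden by the plate; origin at the collar's underside on the base tray. Three seats are rigid, one is sprung; which seat is under which corner changes from start to start
- seat_b: one of four foot seats that look alike: a 7 mm steel pin in a collar, under one of the plate's feet and hidden by the plate; origin at the collar's underside on the base tray. Three seats are rigid, one is sprung; which seat is under which corner changes from start to start
- seat_c: one of four foot seats that look alike: a 7 mm steel pin in a collar, under one of the plate's feet and hidden by the plate; origin at the collar's underside on the base tray. Three seats are rigid, one is sprung; which seat is under which corner changes from start to start
- seat_d: one of four foot seats that look alike: a 7 mm steel pin in a collar, under one of the plate's feet and hidden by the plate; origin at the collar's underside on the base tray. Three seats are rigid, one is sprung; which seat is under which corner changes from start to start
- tape_roll: bystander: a roll of cream tape lying flat, 68 mm wide, 19 mm high, beyond the +y end of the tray; origin at the centre of its underside
- vial_dark: bystander: small vial with a black cap, 23 mm wide, 52 mm high, beyond the +x side of the tray; origin at the centre of its underside
- vial_white: bystander: small vial with a white cap, 23 mm wide, 52 mm high, beyond the +x side of the tray; origin at the centre of its underside
Things that resemble listed ones, but are neither listed nor needed, are in the scene too. What is meant by the plate is not red, and is the larger of those in its own colour.

How it is judged:
By the outcome, as a careful person would: the job done as asked, in the order asked, and still so for the second after the job is handed in, with the robot touching nothing.
It also fails if it takes over 48 s, if anything falls off the work surface, if the arm or the gripper's body presses on something with over 40 N, if the wrist force passes 120 N, or if a joint passes its speed limit or range.

## Working session

There is one attempt and no reset: what is moved stays moved. The work goes in short steps, Python scripts to look and compute and a tool call to move; the robot and the scene stay as the last step left them, time stands still between calls to the robot, and variables do not carry over. Pictures are saved under pics/ and viewed, and the job is handed in when it is done.

Besides the shell and the picture viewer there is one more tool, called after "Emit:" by a JSON object that holds its "api" and its "payload". drive_tool: Moves the arm, as the interface text tells. Its arguments: {"type":"object","properties":{"series":{"type":"array"}},"required":["series"]}

```bash
mkdir -p pics; python3 - <<'E'
from cell import sensors, optics
import cv2
print(sensors.get_obs())
for n in ("side","top","wrist"):
    c=optics.get_calibration(n); print(n,c)
    f=optics.grab_frame(n); cv2.imwrite(f"pics/{n}0.png",f[:,:,::-1])
E
```

```text
{'time_s': 0.0, 'joints': array([ 1.25880505,  0.53718735, -0.0044374 ,  1.53889922,  0.00258591,
        1.06725232, -0.07120721]), 'dq': array([-0.00013084,  0.00061742,  0.00170662,  0.00063571,  0.00157762,
        0.0017518 , -0.0004133 ]), 'joint_efforts': array([-5.40866313e-04, -5.83411503e+01,  1.04849473e+00, -2.59114677e+01,
        1.22904178e-02,  9.54866933e-03, -1.55039305e-05]), 'tcp_pos': array([ 0.15808416, -0.63013963,  0.40378891]), 'eef_rot': array([-3.11619081e+00, -3.84996050e-01,  5.14893550e-04]), 'contact_force': array([ 0.07041396,  0.48726948, -0.17722735]), 'torque': array([ 0.01368471,  0.03093391, -0.00753113]), 'gripper_width': 0.08578654412521008}
side {'fx': 455.4646985065476, 'fy': 455.4646985065476, 'cx': 279.9274557755637, 'cy': 207.02746199485068, 'D': array([-0.04503964,  0.        ,  0.        ,  0.        ,  0.        ]), 'rvec': array([ 2.1873984 , -0.29152793,  0.12291424]), 'tvec': array([-0.48168435,  0.21332098,  0.67237802])}
top {'fx': 397.68776679627115, 'fy': 397.68776679627115, 'cx': 281.0037556087367, 'cy': 206.88468364181082, 'D': array([-0.08526474,  0.        ,  0.        ,  0.        ,  0.        ]), 'rvec': array([ 2.19706746, -2.16198578,  0.03118517]), 'tvec': array([0.16201009, 0.52709283, 0.86138412])}
wrist {'fx': 310.3063797774189, 'fy': 310.3063797774189, 'cx': 282.4161631322339, 'cy': 207.50018814026745, 'D': array([-0.0157916,  0.       ,  0.       ,  0.       ,  0.       ]), 'rvec': array([-2.29148329,  1.78657513,  0.25895859]), 'tvec': array([-0.64705889, -0.0372537 ,  0.37929573])}
```

View pics/top0.png

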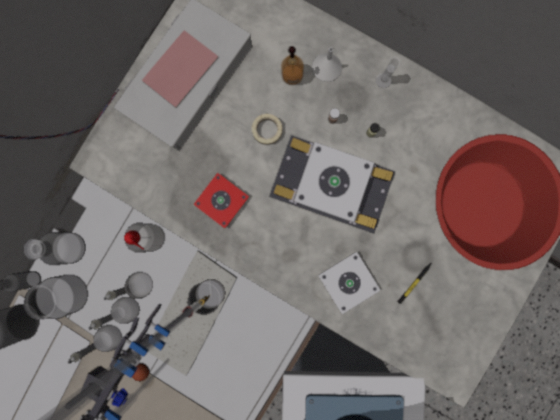

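View pics/side0.png

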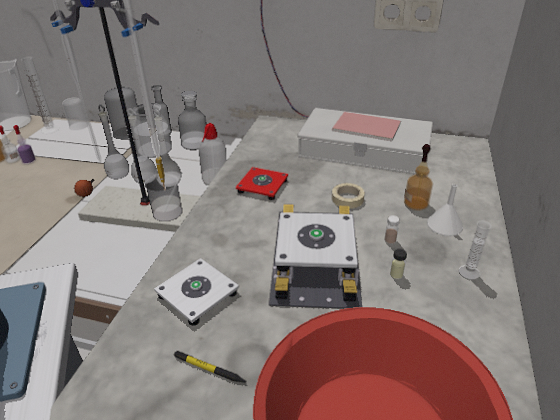

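View pics/wrist0.png

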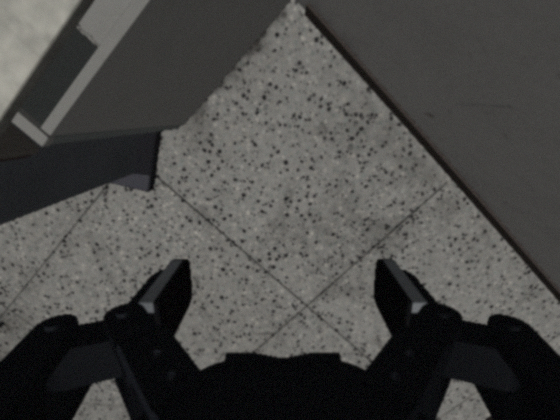

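Three plate-like things appear in the top view: a white plate on a dark tray at (335,182), a smaller white plate at (349,283) with no tray, and a red plate at (221,200). The one at (335,182) fits: it isn't red, it's the larger of the two white plates, and it sits on the tray with brass tabs. The tape roll at (267,129) is beyond the tray's upper-left end. The vials are at (335,116) white and (374,130) dark. I'll confirm this in an enlarged crop.

```bash
python3 - <<'E'
import cv2
f=cv2.imread("pics/top0.png")[105:245,245:415]
cv2.imwrite("pics/topcrop.png",cv2.resize(f,None,fx=4.2,fy=4.2,interpolation=cv2.INTER_CUBIC))
f=cv2.imread("pics/side0.png")[175:315,255:425]
cv2.imwrite("pics/sidecrop.png",cv2.resize(f,None,fx=4.2,fy=4.2,interpolation=cv2.INTER_CUBIC))
E
```

```text
(no output)
```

View pics/topcrop.png

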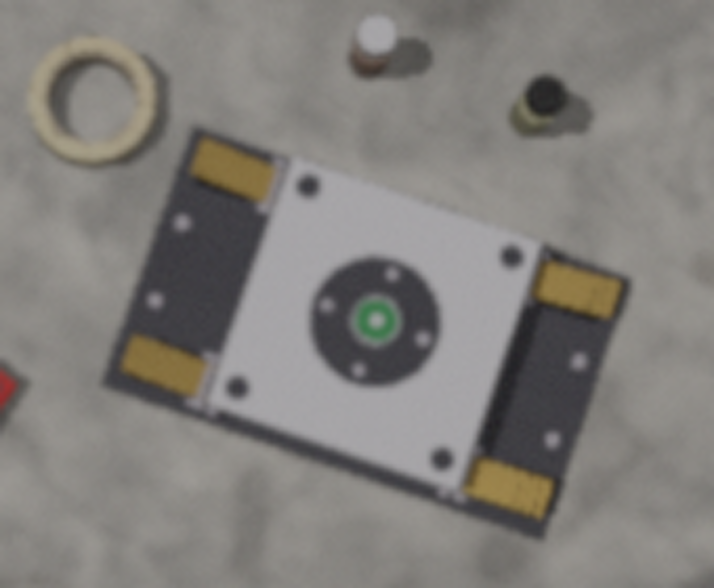

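View pics/sidecrop.png

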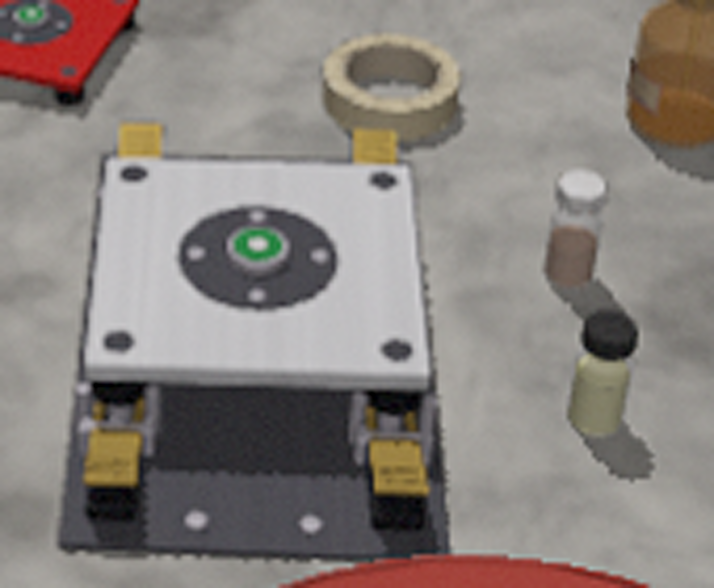

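The crops confirm the plate. Spots in the top view: +x+y (318,149), +x−y (367,166), −x+y (301,197), −x−y (350,214). +y points to the tape and +x to the vials. Next I fit the plate pose from both views.

```bash
cat > h.py <<'E'
import numpy as np, cv2
from scipy.optimize import least_squares
from cell import sensors, optics
def ray_z(c,uv,z):
    K=np.array([[c['fx'],0,c['cx']],[0,c['fy'],c['cy']],[0,0,1]])
    p=cv2.undistortPoints(np.array(uv,float).reshape(-1,1,2),K,np.array(c['D'])).reshape(-1,2)
    R=cv2.Rodrigues(np.array(c['rvec']))[0]; C=-R.T@c['tvec']
    d=np.c_[p,np.ones(len(p))]@R
    return C+d*((z-C[2])/d[:,2])[:,None]
def proj(c,P):
    K=np.array([[c['fx'],0,c['cx']],[0,c['fy'],c['cy']],[0,0,1]])
    return cv2.projectPoints(np.array(P,float),np.array(c['rvec']),np.array(c['tvec']),K,np.array(c['D']))[0].reshape(-1,2)
E
python3 - <<'E'
from h import *
o=np.array([245,105]);s=np.array([255,175])
top=np.array([(307,186),(511,257),(236,387),(442,459)])/4.2+o
side=np.array([(383,180),(396,349),(133,174),(118,342)])/4.2+s
L=np.array([(55,55),(55,-55),(-55,55),(-55,-55)])/1e3
for n,uv in(("top",top),("side",side)):
    c=optics.get_calibration(n); W=ray_z(c,uv,.045); print(n,W.round(4).tolist())
    def f(q):
        R=np.array([[np.cos(q[2]),-np.sin(q[2])],[np.sin(q[2]),np.cos(q[2])]])
        return ((L@R.T+q[:2])-W[:,:2]).ravel()
    v=(W[0]-W[1])[:2]; r=least_squares(f,[*W[:,:2].mean(0),np.arctan2(-v[0],v[1])])
    q=r.x; print(q.round(4),np.degrees(q[2]).round(2),abs(r.fun).max().round(4))
    R=np.array([[np.cos(q[2]),-np.sin(q[2])],[np.sin(q[2]),np.cos(q[2])]])
    print((L@R.T+q[:2]).round(4).tolist())
    T=np.array([(55,107),(55,-107),(-55,107),(-55,-107)])/1e3
    print('tabs',(T@R.T+q[:2]).round(4).tolist())
c=optics.get_calibration("top")
print('vials/tape',ray_z(c,[(335,113),(375,127)],.05).round(3).tolist(),ray_z(c,[(267,129)],.019).round(3).tolist())
E
```

```text
top [[0.6484, 0.0918, 0.045], [0.6132, -0.0129, 0.045], [0.5444, 0.1269, 0.045], [0.5093, 0.0218, 0.045]]
[ 0.5788  0.0569 -0.3235] -18.53 0.0004
[[0.6485, 0.0915], [0.6135, -0.0127], [0.5442, 0.1265], [0.5092, 0.0222]]
tabs [[0.665, 0.1408], [0.597, -0.0621], [0.5607, 0.1758], [0.4927, -0.0271]]
side [[0.6488, 0.0892, 0.045], [0.6139, -0.0143, 0.045], [0.5442, 0.1238, 0.045], [0.5094, 0.0196, 0.045]]
[ 0.5791  0.0546 -0.32  ] -18.34 0.0006
[[0.6486, 0.0895], [0.614, -0.0149], [0.5442, 0.1241], [0.5096, 0.0197]]
tabs [[0.6649, 0.1388], [0.5976, -0.0643], [0.5605, 0.1734], [0.4932, -0.0297]]
vials/tape [[0.727, 0.056, 0.05], [0.698, -0.03, 0.05]] [[0.698, 0.205, 0.019]]
```

```bash
python3 - <<'E'
from h import *
ct=optics.get_calibration("top"); cs=optics.get_calibration("side")
for z in (.05,.1,.15,.2,.25):
    P=ray_z(ct,[(502,136),(502,268),(436,202)],z); c=(P[0]+P[1])/2; r=np.linalg.norm(P[0]-P[1])/2
    a=np.linspace(0,2*np.pi,72); ring=np.c_[c[0]+r*np.cos(a),c[1]+r*np.sin(a),0*a+z]
    q=proj(cs,ring); k=(q[:,1]>0)
    print(z,c.round(3),r.round(3),'side rim top',q[q[:,1].argmin()].round(0), q[:,0].min().round(0),q[:,0].max().round(0))
R=cv2.Rodrigues(sensors.get_obs()['eef_rot'])[0]; print(R.round(3))
c=optics.get_calibration("wrist"); Rc=cv2.Rodrigues(c['rvec'])[0]
print('cam in tool', (R.T@(-Rc.T@c['tvec']-sensors.get_obs()['tcp_pos'])).round(3),(R.T@Rc.T).round(2))
E
```

```text
0.05 [ 0.542 -0.308  0.05 ] 0.143 side rim top [366. 334.] 259.0 521.0
0.1 [ 0.538 -0.281  0.1  ] 0.135 side rim top [360. 301.] 256.0 507.0
0.15 [ 0.534 -0.254  0.15 ] 0.126 side rim top [353. 265.] 252.0 493.0
0.2 [ 0.53  -0.227  0.2  ] 0.118 side rim top [346. 227.] 249.0 477.0
0.25 [ 0.526 -0.2    0.25 ] 0.109 side rim top [339. 187.] 245.0 461.0
[[ 0.97   0.243 -0.   ]
 [ 0.243 -0.97   0.001]
 [-0.    -0.001 -1.   ]]
cam in tool [ 0.072 -0.002  0.03 ] [[ 0.   -0.96 -0.28]
 [ 1.    0.    0.  ]
 [-0.   -0.28  0.96]]
```

Emit:
{"api": "drive_tool", "payload": {"series": [{"dx": 0.02,"dy": 0.036,"dz": 0,"rz": -6.5,"claw": 0},{"dx": 0.039,"dy": 0.073,"dz": 0,"rz": -13,"claw": 0},{"dx": 0.059,"dy": 0.109,"dz": 0,"rz": -19.5,"claw": 0},{"dx": 0.078,"dy": 0.146,"dz": 0,"rz": -26,"claw": 0},{"dx": 0.098,"dy": 0.182,"dz": 0,"rz": -32.5,"claw": 0}]}}

```text
invalid input at $.series[0]: expected keys dx, dy, dz, rx, ry, rz, claw
```

Emit:
{"api": "drive_tool", "payload": {"series": [{"dx": 0.02,"dy": 0.036,"claw": 0},{"dx": 0.039,"dy": 0.073,"claw": 0},{"dx": 0.059,"dy": 0.109,"claw": 0},{"dx": 0.078,"dy": 0.146,"claw": 0},{"dx": 0.098,"dy": 0.182,"claw": 0}]}}

```text
invalid input at $.series[0]: expected keys dx, dy, dz, rx, ry, rz, claw
```

Emit:
{"api": "drive_tool", "payload": {"series": [{"dx": 0.02,"dy": 0.036,"claw": 0},{"dx": 0.039,"dy": 0.073,"claw": 0},{"dx": 0.059,"dy": 0.109,"claw": 0},{"dx": 0.078,"dy": 0.146,"claw": 0},{"dx": 0.098,"dy": 0.182,"claw": 0}]}}

```text
invalid input at $.series[0]: expected keys dx, dy, dz, rx, ry, rz, claw
```

Emit:
{"api": "drive_tool", "payload": {"series": [{"dx": 0.02,"dy": 0.036,"dz": 0,"rx": 0,"ry": 0,"rz": -6.5,"claw": 0},{"dx": 0.039,"dy": 0.073,"dz": 0,"rx": 0,"ry": 0,"rz": -13,"claw": 0},{"dx": 0.059,"dy": 0.109,"dz": 0,"rx": 0,"ry": 0,"rz": -19.5,"claw": 0},{"dx": 0.078,"dy": 0.146,"dz": 0,"rx": 0,"ry": 0,"rz": -26,"claw": 0},{"dx": 0.098,"dy": 0.182,"dz": 0,"rx": 0,"ry": 0,"rz": -32.5,"claw": 0}]}}

```text
time_s: 0.57
tcp_pos: [0.2565, -0.4465, 0.4044]
eef_rot: [-3.099, 0.512, 0.0]
contact_force: [1.4, -0.6, 0.7]
gripper_width: 0.0255
```

Emit:
{"api": "drive_tool", "payload": {"series": [{"dx": 0.02,"dy": 0.036,"dz": 0,"rx": 0,"ry": 0,"rz": 0,"claw": 0},{"dx": 0.039,"dy": 0.073,"dz": 0,"rx": 0,"ry": 0,"rz": 0,"claw": 0},{"dx": 0.059,"dy": 0.109,"dz": 0,"rx": 0,"ry": 0,"rz": 0,"claw": 0},{"dx": 0.078,"dy": 0.146,"dz": 0,"rx": 0,"ry": 0,"rz": 0,"claw": 0},{"dx": 0.098,"dy": 0.182,"dz": 0,"rx": 0,"ry": 0,"rz": 0,"claw": 0}]}}

```text
time_s: 0.98
tcp_pos: [0.3544, -0.2644, 0.4047]
eef_rot: [3.101, -0.503, -0.0]
contact_force: [0.5, -0.3, 0.4]
gripper_width: 0.0003
```

Emit:
{"api": "drive_tool", "payload": {"series": [{"dx": 0.02,"dy": 0.036,"dz": 0,"rx": 0,"ry": 0,"rz": 0,"claw": 0},{"dx": 0.039,"dy": 0.073,"dz": 0,"rx": 0,"ry": 0,"rz": 0,"claw": 0},{"dx": 0.059,"dy": 0.109,"dz": 0,"rx": 0,"ry": 0,"rz": 0,"claw": 0},{"dx": 0.078,"dy": 0.146,"dz": 0,"rx": 0,"ry": 0,"rz": 0,"claw": 0},{"dx": 0.098,"dy": 0.182,"dz": 0,"rx": 0,"ry": 0,"rz": 0,"claw": 0}]}}

```text
time_s: 1.4
tcp_pos: [0.4525, -0.0824, 0.4048]
eef_rot: [3.101, -0.503, 0.0]
contact_force: [0.8, -1.9, -0.1]
gripper_width: -0.0002
```

Emit:
{"api": "drive_tool", "payload": {"series": [{"dx": 0.019,"dy": 0.034,"dz": -0.01,"rx": 0,"ry": 0,"rz": 0,"claw": 0},{"dx": 0.038,"dy": 0.069,"dz": -0.02,"rx": 0,"ry": 0,"rz": 0,"claw": 0},{"dx": 0.057,"dy": 0.103,"dz": -0.035,"rx": 0,"ry": 0,"rz": 0,"claw": 0},{"dx": 0.057,"dy": 0.103,"dz": -0.075,"rx": 0,"ry": 0,"rz": 0,"claw": 0},{"dx": 0.057,"dy": 0.103,"dz": -0.105,"rx": 0,"ry": 0,"rz": 0,"claw": 0}]}}

```text
time_s: 1.82
tcp_pos: [0.5098, 0.0214, 0.2983]
eef_rot: [-3.1, 0.495, -0.002]
contact_force: [-1.2, -1.5, -1.5]
gripper_width: 0.0002
```

```bash
python3 - <<'E'
from h import *
c=optics.get_calibration("wrist");print(sensors.get_obs()['tcp_pos'])
f=optics.grab_frame("wrist")[:,:,::-1].copy()
cv2.imwrite("pics/w1.png",f)
cen=np.array([.579,.0558]);y=np.radians(-18.43);R=np.array([[np.cos(y),-np.sin(y)],[np.sin(y),np.cos(y)]])
for p in [(55,55),(55,-55),(-55,55),(-55,-55)]:
    w=R@np.array(p)/1e3+cen; print(p,w.round(4),proj(c,[[*w,.045]]).round(1))
np.save("c1.npy",c,allow_pickle=True)
E
```

```text
[0.50982132 0.02144659 0.29828042]
(55, 55) [0.6486 0.0906] [[120.5  54.4]]
(55, -55) [ 0.6138 -0.0138] [[287.3  54.6]]
(-55, 55) [0.5442 0.1254] [[140.5 213.6]]
(-55, -55) [0.5094 0.021 ] [[285.9 214.4]]
```

View pics/w1.png

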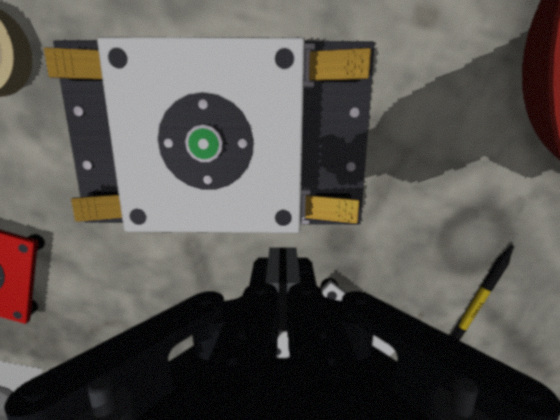

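The wrist view shows the spots at (118,58), (285,58), (138,217) and (283,217), within about 4 px (2 mm) of the predictions. The closed fingertips are at about (283,250). I'm descending over corner 4 (−x−y).

Emit:
{"api": "drive_tool", "payload": {"series": [{"dx": -0.001,"dy": 0.001,"dz": -0.04,"rx": 0,"ry": 0,"rz": 0,"claw": 0},{"dx": -0.001,"dy": 0.001,"dz": -0.072,"rx": 0,"ry": 0,"rz": 0,"claw": 0},{"dx": -0.001,"dy": 0.001,"dz": -0.075,"rx": 0,"ry": 0,"rz": 0,"claw": 0},{"dx": -0.001,"dy": 0.001,"dz": -0.075,"rx": 0,"ry": 0,"rz": 0,"claw": 0},{"dx": -0.001,"dy": 0.001,"dz": -0.075,"rx": 0,"ry": 0,"rz": 0,"claw": 0}]}}

```text
time_s: 2.28
tcp_pos: [0.5089, 0.0194, 0.2263]
eef_rot: [-3.101, 0.503, -0.002]
contact_force: [0.1, -0.3, 1.3]
gripper_width: -0.0003
```

Emit:
{"api": "drive_tool", "payload": {"series": [{"dx": 0,"dy": 0,"dz": -0.002,"rx": 0,"ry": 0,"rz": 0,"claw": 0},{"dx": 0,"dy": 0,"dz": -0.004,"rx": 0,"ry": 0,"rz": 0,"claw": 0},{"dx": 0,"dy": 0,"dz": -0.006,"rx": 0,"ry": 0,"rz": 0,"claw": 0},{"dx": 0,"dy": 0,"dz": -0.006,"rx": 0,"ry": 0,"rz": 0,"claw": 0}]}}

```text
time_s: 2.62
tcp_pos: [0.5084, 0.0195, 0.2192]
eef_rot: [-3.101, 0.503, -0.002]
contact_force: [0.0, 0.5, -0.1]
gripper_width: 0.0
```

Emit:
{"api": "drive_tool", "payload": {"series": [{"dx": 0,"dy": 0.002,"dz": 0,"rx": 0,"ry": 0,"rz": 0,"claw": 0},{"dx": 0,"dy": 0.002,"dz": -0.001,"rx": 0,"ry": 0,"rz": 0,"claw": 0},{"dx": 0,"dy": 0.002,"dz": -0.002,"rx": 0,"ry": 0,"rz": 0,"claw": 0},{"dx": 0,"dy": 0.002,"dz": -0.002,"rx": 0,"ry": 0,"rz": 0,"claw": 0}]}}

```text
time_s: 2.95
tcp_pos: [0.5081, 0.0217, 0.2167]
eef_rot: [-3.101, 0.502, 0.001]
contact_force: [-1.2, 0.9, 4.0]
gripper_width: -0.0002
```

Emit:
{"api": "drive_tool", "payload": {"series": [{"dx": 0,"dy": 0,"dz": -0.001,"rx": 0,"ry": 0,"rz": 0,"claw": 0},{"dx": 0,"dy": 0,"dz": -0.001,"rx": 0,"ry": 0,"rz": 0,"claw": 0}]}}

```text
time_s: 3.12
tcp_pos: [0.5079, 0.0216, 0.2156]
eef_rot: [3.101, -0.502, -0.001]
contact_force: [-2.7, 0.5, 5.5]
gripper_width: -0.0003
```

Emit:
{"api": "drive_tool", "payload": {"series": [{"dx": 0,"dy": 0,"dz": -0.001,"rx": 0,"ry": 0,"rz": 0,"claw": 0},{"dx": 0,"dy": 0,"dz": -0.001,"rx": 0,"ry": 0,"rz": 0,"claw": 0}]}}

```text
time_s: 3.28
tcp_pos: [0.5077, 0.0215, 0.2146]
eef_rot: [3.101, -0.503, -0.002]
contact_force: [-3.9, -0.2, 6.7]
gripper_width: -0.0001
```

Emit:
{"api": "drive_tool", "payload": {"series": [{"dx": 0,"dy": 0,"dz": -0.001,"rx": 0,"ry": 0,"rz": 0,"claw": 0},{"dx": 0,"dy": 0,"dz": -0.001,"rx": 0,"ry": 0,"rz": 0,"claw": 0}]}}

```text
time_s: 3.45
tcp_pos: [0.5076, 0.0214, 0.2136]
eef_rot: [3.1, -0.503, -0.003]
contact_force: [-4.4, -0.3, 7.6]
gripper_width: -0.0001
```

Corner 4 gives about 1 mm per 1 N. I'm pressing on to the stop and following the tilt slightly outward.

Emit:
{"api": "drive_tool", "payload": {"series": [{"dx": -0.0005,"dy": 0,"dz": -0.001,"rx": 0,"ry": 0,"rz": 0,"claw": 0},{"dx": -0.001,"dy": 0,"dz": -0.001,"rx": 0,"ry": 0,"rz": 0,"claw": 0}]}}

```text
time_s: 3.62
tcp_pos: [0.5072, 0.0215, 0.2134]
eef_rot: [3.101, -0.503, 0.0]
contact_force: [-3.8, -0.5, 13.1]
gripper_width: 0.0003
```

Emit:
{"api": "drive_tool", "payload": {"series": [{"dx": 0,"dy": 0,"dz": -0.001,"rx": 0,"ry": 0,"rz": 0,"claw": 0},{"dx": 0,"dy": 0,"dz": -0.001,"rx": 0,"ry": 0,"rz": 0,"claw": 0}]}}

```text
time_s: 3.78
tcp_pos: [0.5072, 0.0215, 0.213]
eef_rot: [3.1, -0.503, 0.0]
contact_force: [-6.7, -1.5, 23.3]
gripper_width: 0.0
```

Emit:
{"api": "drive_tool", "payload": {"series": [{"dx": 0,"dy": 0,"dz": -0.001,"rx": 0,"ry": 0,"rz": 0,"claw": 0},{"dx": 0,"dy": 0,"dz": -0.001,"rx": 0,"ry": 0,"rz": 0,"claw": 0}]}}

```text
time_s: 3.95
tcp_pos: [0.5073, 0.0215, 0.2127]
eef_rot: [3.1, -0.503, 0.0]
contact_force: [-10.0, -1.5, 32.4]
gripper_width: 0.0
```

It's firm at the bottom after about 5 mm (32 N). I'll take a quick side picture for confirmation, then release.

```bash
python3 - <<'E'
from h import *
f=optics.grab_frame("side")[:,:,::-1]
cv2.imwrite("pics/s1.png",cv2.resize(f[175:315,255:425],None,fx=4.2,fy=4.2,interpolation=cv2.INTER_CUBIC))
E
```

Emit:
{"api": "drive_tool", "payload": {"series": [{"dx": 0.0005,"dy": 0,"dz": 0.003,"rx": 0,"ry": 0,"rz": 0,"claw": 0},{"dx": 0.001,"dy": 0,"dz": 0.006,"rx": 0,"ry": 0,"rz": 0,"claw": 0},{"dx": 0.001,"dy": 0,"dz": 0.01,"rx": 0,"ry": 0,"rz": 0,"claw": 0},{"dx": 0.001,"dy": 0,"dz": 0.03,"rx": 0,"ry": 0,"rz": 0,"claw": 0},{"dx": 0.001,"dy": 0,"dz": 0.06,"rx": 0,"ry": 0,"rz": 0,"claw": 0}]}}

```text
time_s: 4.42
tcp_pos: [0.5071, 0.0213, 0.2693]
eef_rot: [3.1, -0.502, -0.007]
contact_force: [1.5, -0.5, 0.5]
gripper_width: 0.0001
```

View pics/s1.png

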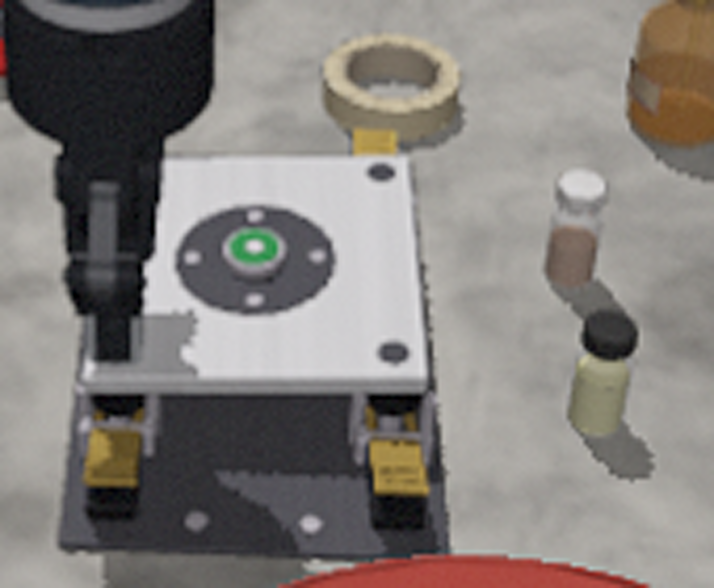

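The picture shows the fingertip on the −x−y spot (112,345), and the plate rocked: the far spot moved up to (381,172). To keep the knuckles clear of the plate I'll turn the tool 90° before pressing tab 4, so I'm checking the joint ranges first.

```bash
python3 - <<'E'
from h import *
print(sensors.get_obs()['joints'].round(3))
f=optics.grab_frame("wrist")[:,:,::-1]
cv2.imwrite("pics/w2.png",f)
c=optics.get_calibration("wrist")
for t,z in ((-103.5,.0255),(-105,.027),(-107,.015)):
    w=np.array([.5783+(-55*.9487+t*.3161)/1e3,.0569+(55*.3161+t*.9487)/1e3,z]);print(w.round(4),proj(c,[w]).round(1))
E
```

```text
[ 0.06   0.514 -0.239  1.996  0.191  0.658 -2.193]
[ 0.4934 -0.0239  0.0255] [[350. 218.]]
[ 0.4929 -0.0253  0.027 ] [[352.4 218.6]]
[ 0.4923 -0.0272  0.015 ] [[351.7 213.8]]
```

View pics/w2.png

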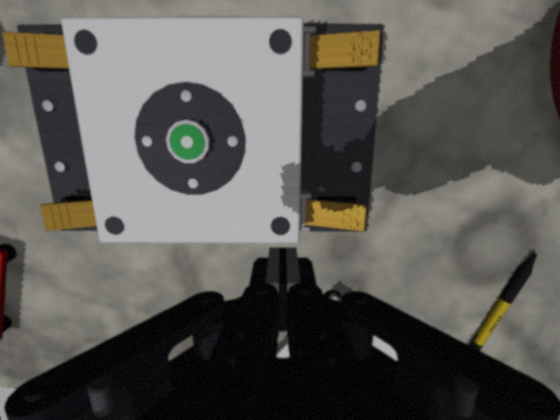

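The rib of tab 4 appears at (350,216), against a prediction of (352,218), so they agree. Now I turn +90° at height while shifting over tab 4.

Emit:
{"api": "drive_tool", "payload": {"series": [{"dx": -0.003,"dy": -0.01,"dz": 0,"rx": 0,"ry": 0,"rz": 7,"claw": 0},{"dx": -0.006,"dy": -0.02,"dz": 0,"rx": 0,"ry": 0,"rz": 14,"claw": 0},{"dx": -0.009,"dy": -0.03,"dz": 0,"rx": 0,"ry": 0,"rz": 21,"claw": 0},{"dx": -0.012,"dy": -0.04,"dz": 0,"rx": 0,"ry": 0,"rz": 28,"claw": 0},{"dx": -0.0145,"dy": -0.0465,"dz": 0,"rx": 0,"ry": 0,"rz": 35,"claw": 0}]}}

```text
time_s: 4.88
tcp_pos: [0.4936, -0.0262, 0.2706]
eef_rot: [3.107, 0.461, 0.0]
contact_force: [-0.8, -0.1, 1.1]
gripper_width: -0.0
```

Emit:
{"api": "drive_tool", "payload": {"series": [{"dx": 0,"dy": 0,"dz": 0,"rx": 0,"ry": 0,"rz": 7,"claw": 0},{"dx": 0,"dy": 0,"dz": 0,"rx": 0,"ry": 0,"rz": 14,"claw": 0},{"dx": 0,"dy": 0,"dz": 0,"rx": 0,"ry": 0,"rz": 21,"claw": 0},{"dx": 0,"dy": 0,"dz": 0,"rx": 0,"ry": 0,"rz": 28,"claw": 0},{"dx": 0,"dy": 0,"dz": 0,"rx": 0,"ry": 0,"rz": 35,"claw": 0}]}}

```text
time_s: 5.3
tcp_pos: [0.4938, -0.0252, 0.2705]
eef_rot: [2.825, 1.375, 0.001]
contact_force: [-0.7, -0.1, -0.6]
gripper_width: -0.0001
```

Emit:
{"api": "drive_tool", "payload": {"series": [{"dx": 0,"dy": 0,"dz": 0,"rx": 0,"ry": 0,"rz": 7,"claw": 0},{"dx": 0,"dy": 0,"dz": 0,"rx": 0,"ry": 0,"rz": 14,"claw": 0},{"dx": 0,"dy": 0,"dz": 0,"rx": 0,"ry": 0,"rz": 20,"claw": 0},{"dx": 0,"dy": 0,"dz": 0,"rx": 0,"ry": 0,"rz": 20,"claw": 0},{"dx": 0,"dy": 0,"dz": 0,"rx": 0,"ry": 0,"rz": 20,"claw": 0}]}}

```text
time_s: 5.72
tcp_pos: [0.4937, -0.0252, 0.2705]
eef_rot: [-2.551, -1.832, -0.001]
contact_force: [0.7, 0.2, -0.3]
gripper_width: -0.0001
```

Emit:
{"api": "drive_tool", "payload": {"series": [{"dx": -0.0005,"dy": 0,"dz": -0.03,"rx": 0,"ry": 0,"rz": 0,"claw": 0},{"dx": -0.0005,"dy": 0,"dz": -0.053,"rx": 0,"ry": 0,"rz": 0,"claw": 0},{"dx": -0.0005,"dy": 0,"dz": -0.06,"rx": 0,"ry": 0,"rz": 0,"claw": 0},{"dx": -0.0005,"dy": 0,"dz": -0.06,"rx": 0,"ry": 0,"rz": 0,"claw": 0}]}}

```text
time_s: 6.05
tcp_pos: [0.4924, -0.0249, 0.2093]
eef_rot: [-2.548, -1.834, 0.004]
contact_force: [-0.0, -0.0, -0.2]
gripper_width: 0.0003
```

Emit:
{"api": "drive_tool", "payload": {"series": [{"dx": 0,"dy": 0,"dz": -0.002,"rx": 0,"ry": 0,"rz": 0,"claw": 0},{"dx": 0,"dy": 0,"dz": -0.004,"rx": 0,"ry": 0,"rz": 0,"claw": 0},{"dx": 0,"dy": 0,"dz": -0.006,"rx": 0,"ry": 0,"rz": 0,"claw": 0},{"dx": 0,"dy": 0,"dz": -0.006,"rx": 0,"ry": 0,"rz": 0,"claw": 0}]}}

```text
time_s: 6.38
tcp_pos: [0.4935, -0.025, 0.2052]
eef_rot: [2.548, 1.836, 0.001]
contact_force: [-0.3, 0.1, -0.4]
gripper_width: 0.0001
```

Emit:
{"api": "drive_tool", "payload": {"series": [{"dx": 0,"dy": 0,"dz": -0.001,"rx": 0,"ry": 0,"rz": 0,"claw": 0},{"dx": 0,"dy": 0,"dz": -0.002,"rx": 0,"ry": 0,"rz": 0,"claw": 0},{"dx": 0,"dy": 0,"dz": -0.002,"rx": 0,"ry": 0,"rz": 0,"claw": 0}]}}

```text
time_s: 6.63
tcp_pos: [0.4932, -0.025, 0.2027]
eef_rot: [2.548, 1.837, 0.0]
contact_force: [0.5, 0.2, -1.1]
gripper_width: 0.0
```

Emit:
{"api": "drive_tool", "payload": {"series": [{"dx": 0,"dy": 0,"dz": -0.001,"rx": 0,"ry": 0,"rz": 0,"claw": 0},{"dx": 0,"dy": 0,"dz": -0.002,"rx": 0,"ry": 0,"rz": 0,"claw": 0},{"dx": 0,"dy": 0,"dz": -0.003,"rx": 0,"ry": 0,"rz": 0,"claw": 0},{"dx": 0,"dy": 0,"dz": -0.003,"rx": 0,"ry": 0,"rz": 0,"claw": 0}]}}

```text
time_s: 6.97
tcp_pos: [0.4933, -0.0253, 0.2003]
eef_rot: [2.548, 1.836, -0.001]
contact_force: [-3.2, -1.9, 9.7]
gripper_width: 0.0001
```

Emit:
{"api": "drive_tool", "payload": {"series": [{"dx": 0,"dy": 0,"dz": -0.001,"rx": 0,"ry": 0,"rz": 0,"claw": 0},{"dx": 0,"dy": 0,"dz": -0.002,"rx": 0,"ry": 0,"rz": 0,"claw": 0},{"dx": 0,"dy": 0,"dz": -0.003,"rx": 0,"ry": 0,"rz": 0,"claw": 0},{"dx": 0,"dy": 0,"dz": -0.003,"rx": 0,"ry": 0,"rz": 0,"claw": 0}]}}

```text
time_s: 7.3
tcp_pos: [0.4931, -0.0259, 0.1973]
eef_rot: [2.548, 1.835, -0.003]
contact_force: [-2.8, -2.6, 11.3]
gripper_width: 0.0
```

The tab is moving at about 11 N. I expect the flat stop at TCP z ≈ 0.188.

Emit:
{"api": "drive_tool", "payload": {"series": [{"dx": 0,"dy": 0,"dz": -0.0015,"rx": 0,"ry": 0,"rz": 0,"claw": 0},{"dx": 0,"dy": -0.0005,"dz": -0.003,"rx": 0,"ry": 0,"rz": 0,"claw": 0},{"dx": 0,"dy": -0.0005,"dz": -0.0045,"rx": 0,"ry": 0,"rz": 0,"claw": 0},{"dx": 0,"dy": -0.001,"dz": -0.006,"rx": 0,"ry": 0,"rz": 0,"claw": 0},{"dx": 0,"dy": -0.001,"dz": -0.006,"rx": 0,"ry": 0,"rz": 0,"claw": 0}]}}

```text
time_s: 7.72
tcp_pos: [0.4928, -0.027, 0.1911]
eef_rot: [2.548, 1.835, -0.004]
contact_force: [-3.5, -3.3, 9.4]
gripper_width: 0.0001
```

Emit:
{"api": "drive_tool", "payload": {"series": [{"dx": 0,"dy": 0,"dz": -0.001,"rx": 0,"ry": 0,"rz": 0,"claw": 0},{"dx": 0,"dy": 0,"dz": -0.002,"rx": 0,"ry": 0,"rz": 0,"claw": 0},{"dx": 0,"dy": 0,"dz": -0.002,"rx": 0,"ry": 0,"rz": 0,"claw": 0}]}}

```text
time_s: 7.97
tcp_pos: [0.4928, -0.0272, 0.1891]
eef_rot: [2.548, 1.835, -0.005]
contact_force: [-3.9, -4.0, 9.3]
gripper_width: 0.0001
```

Emit:
{"api": "drive_tool", "payload": {"series": [{"dx": 0,"dy": 0,"dz": -0.001,"rx": 0,"ry": 0,"rz": 0,"claw": 0},{"dx": 0,"dy": 0,"dz": -0.001,"rx": 0,"ry": 0,"rz": 0,"claw": 0}]}}

```text
time_s: 8.13
tcp_pos: [0.4928, -0.0271, 0.1883]
eef_rot: [2.548, 1.835, -0.005]
contact_force: [-4.5, -4.2, 13.4]
gripper_width: -0.0002
```

Emit:
{"api": "drive_tool", "payload": {"series": [{"dx": 0,"dy": 0,"dz": -0.001,"rx": 0,"ry": 0,"rz": 0,"claw": 0},{"dx": 0,"dy": 0,"dz": -0.001,"rx": 0,"ry": 0,"rz": 0,"claw": 0}]}}

```text
time_s: 8.3
tcp_pos: [0.4928, -0.0271, 0.1879]
eef_rot: [2.547, 1.835, -0.005]
contact_force: [-6.3, -4.3, 23.1]
gripper_width: -0.0
```

Emit:
{"api": "drive_tool", "payload": {"series": [{"dx": 0,"dy": 0,"dz": -0.001,"rx": 0,"ry": 0,"rz": 0,"claw": 0},{"dx": 0,"dy": 0,"dz": -0.001,"rx": 0,"ry": 0,"rz": 0,"claw": 0}]}}

```text
time_s: 8.47
tcp_pos: [0.4929, -0.027, 0.1876]
eef_rot: [2.547, 1.835, -0.006]
contact_force: [-9.7, -4.7, 31.6]
gripper_width: -0.0001
```

The firm stop is at z = 0.188, as expected. I'm releasing and moving away, then I'll look.

Emit:
{"api": "drive_tool", "payload": {"series": [{"dx": 0,"dy": 0,"dz": 0.004,"rx": 0,"ry": 0,"rz": 0,"claw": 0},{"dx": 0,"dy": 0,"dz": 0.02,"rx": 0,"ry": 0,"rz": 0,"claw": 0},{"dx": 0,"dy": 0,"dz": 0.05,"rx": 0,"ry": 0,"rz": 0,"claw": 0},{"dx": 0,"dy": 0,"dz": 0.09,"rx": 0,"ry": 0,"rz": 0,"claw": 0},{"dx": 0,"dy": 0,"dz": 0.13,"rx": 0,"ry": 0,"rz": 0,"claw": 0}]}}

```text
time_s: 8.88
tcp_pos: [0.4925, -0.0258, 0.3166]
eef_rot: [-2.546, -1.837, 0.002]
contact_force: [1.2, -0.7, 0.7]
gripper_width: 0.0
```

Emit:
{"api": "drive_tool", "payload": {"series": [{"dx": -0.01,"dy": -0.035,"dz": 0.01,"rx": 0,"ry": 0,"rz": 0,"claw": 0},{"dx": -0.02,"dy": -0.07,"dz": 0.02,"rx": 0,"ry": 0,"rz": 0,"claw": 0},{"dx": -0.03,"dy": -0.105,"dz": 0.03,"rx": 0,"ry": 0,"rz": 0,"claw": 0},{"dx": -0.04,"dy": -0.14,"dz": 0.03,"rx": 0,"ry": 0,"rz": 0,"claw": 0},{"dx": -0.05,"dy": -0.175,"dz": 0.03,"rx": 0,"ry": 0,"rz": 0,"claw": 0}]}}

```text
time_s: 9.3
tcp_pos: [0.4425, -0.2026, 0.3465]
eef_rot: [2.547, 1.836, 0.001]
contact_force: [0.5, -0.8, 0.6]
gripper_width: 0.0004
```

```bash
python3 - <<'E'
from h import *
f=optics.grab_frame("side")[:,:,::-1]
a=cv2.resize(f[175:315,255:425],None,fx=4.2,fy=4.2,interpolation=cv2.INTER_CUBIC);cv2.imwrite("pics/s2.png",a)
f=optics.grab_frame("top")[:,:,::-1]
a=cv2.resize(f[105:245,245:415],None,fx=4.2,fy=4.2,interpolation=cv2.INTER_CUBIC);cv2.imwrite("pics/t2.png",a)
print(sensors.get_obs()['contact_force'])
E
```

```text
[0.03409188 0.81004122 0.34133991]
```

View pics/s2.png

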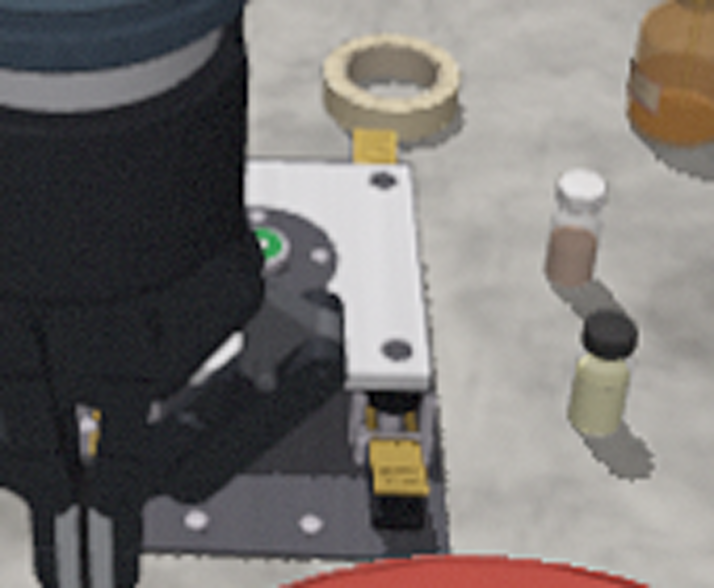

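View pics/t2.png

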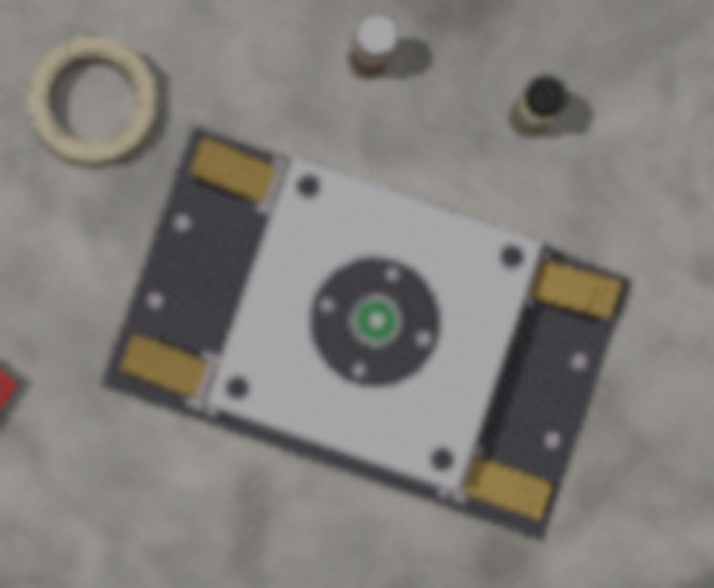

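In the top view the plate, tape and vials sit exactly where they were. The arm hides tab 4 in the side view, so I'm moving aside and looking again.

Emit:
{"api": "drive_tool", "payload": {"series": [{"dx": -0.018,"dy": -0.036,"dz": 0,"rx": 0,"ry": 0,"rz": 0,"claw": 0},{"dx": -0.036,"dy": -0.072,"dz": 0,"rx": 0,"ry": 0,"rz": 0,"claw": 0},{"dx": -0.054,"dy": -0.108,"dz": 0,"rx": 0,"ry": 0,"rz": 0,"claw": 0},{"dx": -0.072,"dy": -0.144,"dz": 0,"rx": 0,"ry": 0,"rz": 0,"claw": 0},{"dx": -0.09,"dy": -0.18,"dz": 0,"rx": 0,"ry": 0,"rz": 0,"claw": 0}]}}

```text
time_s: 9.82
tcp_pos: [0.3522, -0.3821, 0.3457]
eef_rot: [2.548, 1.838, 0.0]
contact_force: [0.2, -1.0, -0.3]
gripper_width: -0.0
```

```bash
python3 - <<'E'
from h import *
f=optics.grab_frame("side")[:,:,::-1]
a=cv2.resize(f[175:315,255:425],None,fx=4.2,fy=4.2,interpolation=cv2.INTER_CUBIC);cv2.imwrite("pics/s3.png",a)
E
```

```text
(no output)
```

View pics/s3.png

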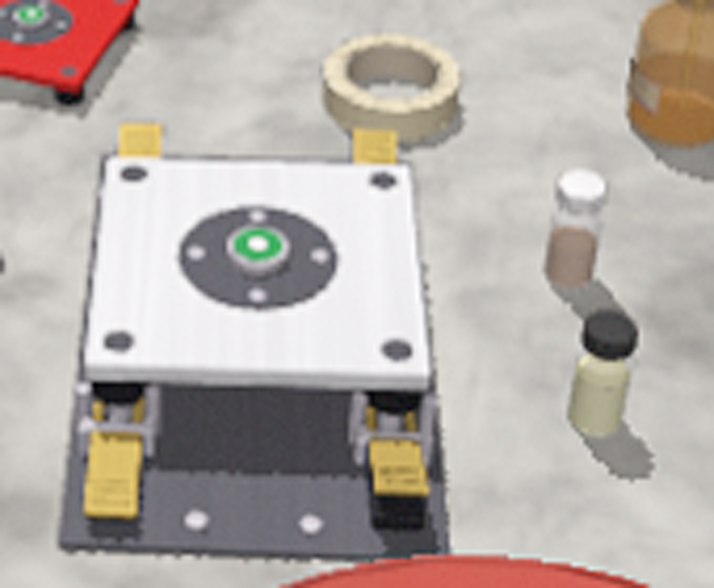

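Tab 4 at (112,475) lies flat, tab 2 at (398,468) still stands with the dark gap under it, and tabs 1 and 3 are unchanged. The plate is level and hasn't moved. I'm handing in.

```bash
python3 -c "
from cell import workorder; print(workorder.finish_job())"
```

```text
the job is handed in; nothing more can be done
None
```

The loose corner was corner 4 (−x −y), the first one I pressed, so I did not press the other three. It started to give at about 4 N and sank about 5 mm to a firm stop. I pressed it down to 32 N and the side camera showed the plate tilted; then I let it spring back. After that I pressed shim tab 4 down at about 11 N until it met its firm stop at 15 mm above the bench, took it to 32 N, and let go. The arm is clear of everything, and the job was handed in at about 10 s.

In the last side and top pictures:
- **Shim 4:** it lies flat.
- **Other shims:** 1, 2 and 3 look as they did at the start.
- **Plate, tape roll and vials:** the plate is level, and all are at the same pixels as before.

Sideways force reached about 10 N in both presses, with no visible shift of the plate. The spot positions from the fixed cameras and the wrist camera differed by about 2 mm, which is within the calibration tolerance.

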